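# Move the battery pack from the charger to the work lamp

### The arm

A 6-joint arm with a two-finger parallel gripper is mounted at the origin on the work surface. World frame = base frame: x ahead of the robot, y to its left, z up, the work surface at z = 0. Lengths are in mm, angles in rad, forces in N, time in s.
With the tool pointing down it reaches from about 400 to 825 mm from the base axis. Payload 7 kg.
Tool frame: the origin (TCP) lies at the very end of the fingers, on their centre line; the grasp point (between the pads) lies 19 mm behind it; z points along the fingers, y is the direction in which the jaws open and shut (so a half turn about z gives the same grasp; the last joint's range is limited). The gripper opens to 88 mm and grips with 3 to 60 N. Pads are 19 mm wide; open, the fingers measure 130 mm over their backs; the gripper's body (78 mm by 193 mm) begins 47 mm behind the grasp point.
Start: joints at [-0.937, 0.359, 0.012, 0, -1.224, -0.288], TCP at [228.764, -635.029, 226.561] pointing down, gripper open.
Joint ranges: [-3.07, 3.07], [-1.43, 2.12], [-1.02, 1.25], [-3.03, 1.67], [-3.05, -0], [-3.03, 3.03]. Speed limits (rad/s): [2.39, 2.39, 3.01, 3.14, 3.14, 3.14].

### API

Orientations are given as a unit quaternion [x, y, z, w].
In Python, from plant import bot gives the robot as it stands. Calls block until the motion is done:
- bot.move_ptp(position, orientation): joint-space move of the TCP to a pose.
- bot.line_to(position, velocity=150, ori=None): straight line of the TCP; ori=None keeps the orientation; velocity is the mean speed in mm/s.
- bot.move_joints(angles): joint-space move.
- bot.move_gripper(opening, force=None): finger opening in mm; force is the grip in N (None keeps the last); returns when the fingers have stopped.
- bot.pause(seconds).
- bot.solve_ik(position, orientation): joint angles nearest the present ones, or None.
- bot.read_state(): the state.
- bot.camera(name): name is "side" or "top"; returns the picture (420x560x3 uint8, red, green, blue); there is no depth.
- bot.get_calibration(name): a dict with "fx", "fy", "cx", "cy" (pixels), "distortion" ([k1, k2, p1, p2, k3] as OpenCV has them; the pictures are not rectified), "view" (4x4, takes a point from world to camera coordinates). Camera axes: x right, y up, looking along -z (the intrinsics and any distortion apply to the point x, -y, -z); pixel columns grow to the right and rows downward; lengths in mm; the calibration is good to about 2 mm. A picture is of the moment at which its call begins. get_calibration takes no time and is no camera call.
A pose or a line that the arm cannot do raises bot.Unreachable and nothing moves.
- bot.close_job(): hands the job in, once; it reports no verdict.
The state is a dict: "t": time; "joint_pos": joint angles; "qvel": joint speeds; "tau": joint torques, N m; "tcp_pos": TCP position; "eef_rot": TCP orientation; "contact_force": force on the tool from outside, world axes, zero at the start; "moment": the same for the moment, N m; "width": finger opening in mm.
Only numpy, scipy, OpenCV 4.12 (cv2) and the standard library are available. Lean on these libraries where they do the work, as an engineer would, in place of code of your own. Each camera call takes 0.05 s, during which the arm holds its last target.

### The job

Take the charged battery pack out of the charger by pinching its two side tabs together and lifting it straight up, and fit it into the battery bay of the work lamp: push it down against the sprung contact plate until it is fully home, let both tabs spring back out so that they latch it there, and let go. Pinch, pull and push with a light hand, about 20 N being plenty: do not crush it, wrench it out or ram it in. Leave the tools and the jar alone.

Things in the scene. Friction and masses are not known exactly. Their poses are not given: they have to be found in the camera images.
- pack_grip (a point): Middle of the grey battery pack, half-way between the grip pads of its two black side tabs (on its -y and +y faces); 64 mm above the pack's flat foot, 22 mm below its top. z up, y through both tabs. Each pad is 18 mm wide (x), from 20 mm below to 14 mm above this point; over both pads 62 mm wide when free, 50 mm when fully pinched.
- pack: The loose battery pack, 0.22 to 0.40 kg, 50 (x) x 48 (y) x 86 mm tall without tabs; origin at the centre of its foot, axes as pack_grip; same shape after a half turn. Its lower 36 mm is the plug, 40 (x) x 56 (y) mm. The tabs' lower ends bear barbs, flat tops 20 mm above the foot, bevelled below: 66 mm over both when free, 54 mm when pinched.
- pack_foot (a point): Centre of the pack's flat foot, 64 mm below pack_grip, same axes.
- tab_l (a joint): Travel of the pack's tab on the +y side: 0 = free (out, latching), 0.006 m = fully pressed in. Its spring gives 3 N at 0 and 5 N at 0.006. It clears the catch from about 0.0045 on.
- tab_r (a joint): The same for the tab on the pack's -y side.
- charger_seat (a point): Centre of the charger's battery bay where the pack's foot is when pushed down to the stop; 34 mm below the charger's top. At the start the pack is latched in it, its foot 2 mm above this point, tabs along the charger's y. The mouth is 43 (x) x 59 (y) mm: 1.5 mm play on each side of the plug, with a steep lead-in 4 mm wide, 7 mm deep. Catch edges at the two y ends lie 22 mm above this point.
- charger: The charger, fixed: a black box 96 (x) x 124 (y) x 54 mm tall with a bay open at the top and a 30 mm high step on its -x side. Origin on the bay's axis on the bench, 20 mm below charger_seat, same axes.
- charger_plate (a joint): Sprung contact plate in the bottom of the charger's bay, the same as the lamp's; it pushes the latched pack's barbs up against the catches with about 7 N.
- lamp_seat (a point): Centre of the work lamp's battery bay where the pack's foot is when pushed down to the stop; 34 mm below the lamp box's top. Bay mouth, play, lead-in and catches (22 mm above this point) as in the charger. The tabs can spring out under the catches only while the foot is less than 2 mm above this point; the latched pack then rises till its foot is 2 mm above it.
- lamp: The work lamp, fixed: a grey box 96 (x) x 124 (y) x 54 mm tall with a bay open at the top, and a flat floodlight head 90 x 130 mm, up to 62 mm high, on its +x side. Origin on the bay's axis on the bench, 20 mm below lamp_seat, same axes. The pack fits upright with its tabs along the lamp's y, either way round.
- lamp_plate (a joint): Sprung contact plate in the bottom of the lamp's bay: 0 = up, 0.005 m = pressed to its stop. It meets the pack's foot 5 mm above lamp_seat and pushes up with 5 N there, 9 N at the stop, more than the pack's weight: hold the pack down until its tabs are out. With its tabs free the pack can also be pushed in, with about 20 N in all.
- scraper: Bystander: a scraper with a wooden handle, 210 mm long, 65 mm wide blade, lying on the bench along its x; origin under its middle.
- screwdriver: Bystander: a wooden-handled screwdriver, 200 mm long, lying along its x; origin under its middle.
- hammer: Bystander: a hammer 260 mm long, lying along its x; origin under its middle.
- jar: Bystander: an amber glass jar, 60 mm across and 75 mm tall; origin under its middle.
Not all that is in view belongs to the job. Of the things that look like the lamp, take the one that is farthest to the robot's right at the start.

How it is judged:
By the outcome, as a careful person would: the job done as asked, in the order asked, and still so for the second after the job is handed in, with the robot touching nothing.
It also fails if it takes over 64 s, if anything falls off the work surface, if the arm or the gripper's body presses on something with over 40 N, if the wrist force passes 120 N, or if a joint passes its speed limit or range.

## Working session

There is one attempt and no reset: what is moved stays moved. The work goes in short steps, each a Python script; the robot and the scene stay as the last script left them, time stands still between calls to the robot, and variables do not carry over. Pictures are saved under pics/ and viewed, and the job is handed in when it is done.

```bash
ls; mkdir -p pics; python3 - <<'E'
from plant import bot
import cv2, numpy as np
for n in ["side","top"]:
    im=bot.camera(n); cv2.imwrite(f"pics/{n}0.png",im[:,:,::-1])
    c=bot.get_calibration(n); print(n,{k:(np.round(v,4).tolist() if not isinstance(v,float) else v) for k,v in c.items()})
s=bot.read_state();print(s)
E
```

```text
pics
side {'fx': 535.4193922408433, 'fy': 535.4193922408433, 'cx': 282.89476362934334, 'cy': 209.23366712592914, 'distortion': [-0.1823, 0.0, 0.0, 0.0, 0.0], 'view': [[-0.9262, -0.3763, 0.0234, 463.6142], [0.2307, -0.5165, 0.8246, -213.5447], [-0.2983, 0.7692, 0.5652, -1174.5568], [0.0, 0.0, 0.0, 1.0]]}
top {'fx': 434.3342255401406, 'fy': 434.3342255401406, 'cx': 278.06053647161116, 'cy': 206.68732091036745, 'distortion': [-0.1394, 0.0, 0.0, 0.0, 0.0], 'view': [[0.0151, -0.9997, -0.0166, 4.5358], [0.9978, 0.014, 0.0649, -512.3102], [-0.0646, -0.0176, 0.9978, -1438.5335], [0.0, 0.0, 0.0, 1.0]]}
{'t': 0.1, 'joint_pos': array([-9.36873161e-01,  3.59308097e-01,  1.11674833e-02, -3.01131478e-04,
       -1.22413370e+00, -2.88112375e-01]), 'qvel': array([ 0.00130465, -0.00180205,  0.001657  ,  0.00106427, -0.00154249,
       -0.00058133]), 'tau': array([-3.06886621e-03, -5.84163952e+01,  2.93751329e+01,  7.01552019e+00,
        1.01145194e-02, -5.74487035e-05]), 'tcp_pos': array([ 228.62664669, -634.63311667,  225.72976509]), 'eef_rot': array([-1.71994599e-01,  9.85097605e-01,  7.24822455e-04, -2.01957739e-04]), 'contact_force': array([-0.11659724, -0.05382054,  0.0503235 ]), 'moment': array([-0.03587794,  0.0158992 , -0.0014312 ]), 'width': 87.59643432681159}
```

View pics/top0.png

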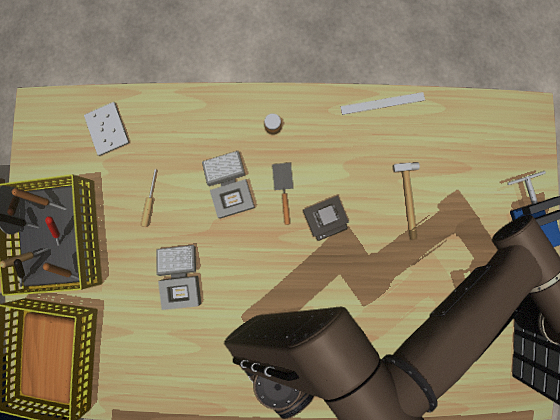

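View pics/side0.png

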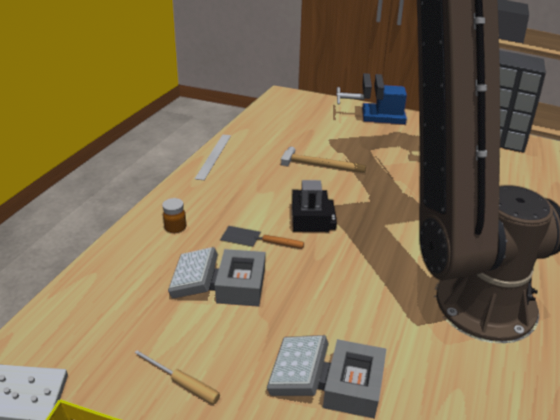

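The top view shows the charger with the pack at about (325,216). There are two lamp-like boxes, at (233,200) and (180,290), and the first is farther right. Next I'll zoom in for corners.

```bash
python3 - <<'E'
import cv2, numpy as np
t=cv2.imread("pics/top0.png"); s=cv2.imread("pics/side0.png")
def crop(im,x0,y0,w,h,k,name):
    c=cv2.resize(im[y0:y0+h,x0:x0+w],None,fx=k,fy=k,interpolation=cv2.INTER_CUBIC)
    for i in range(0,w,10):
        cv2.putText(c,str(x0+i),(i*k,10),0,.35,(0,0,255),1); cv2.line(c,(i*k,12),(i*k,18),(0,0,255),1)
    for j in range(10,h,10):
        cv2.putText(c,str(y0+j),(0,j*k+4),0,.35,(0,0,255),1); cv2.line(c,(24,j*k),(30,j*k),(0,0,255),1)
    return c
a=crop(t,200,145,60,80,7,0);b=crop(t,295,185,60,60,7,0)
cv2.imwrite("pics/ct1.png",a);cv2.imwrite("pics/ct2.png",b)
cv2.imwrite("pics/cs1.png",crop(s,165,235,110,75,7,0));cv2.imwrite("pics/cs2.png",crop(s,280,170,65,70,7,0))
E
```

```text
(no output)
```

View pics/ct1.png

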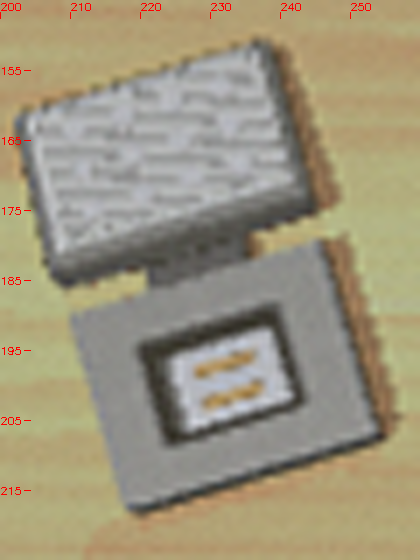

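View pics/ct2.png

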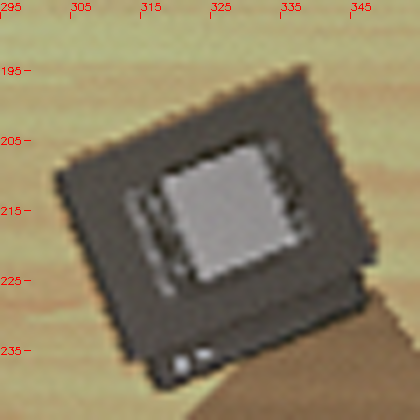

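View pics/cs1.png

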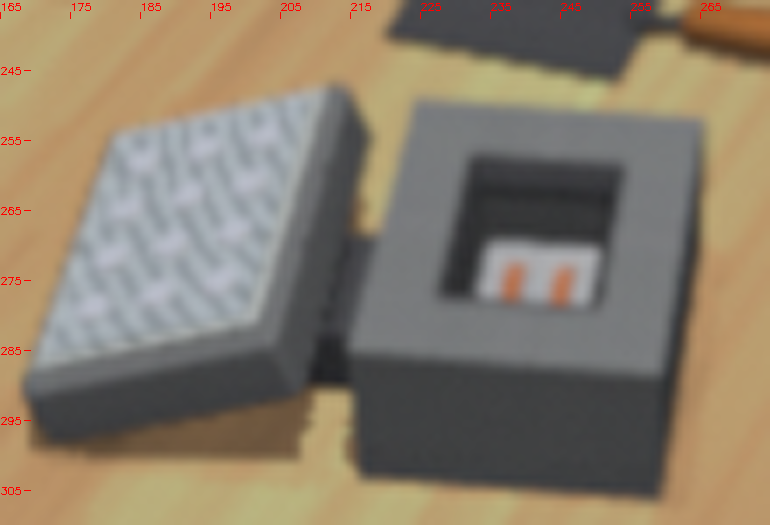

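View pics/cs2.png

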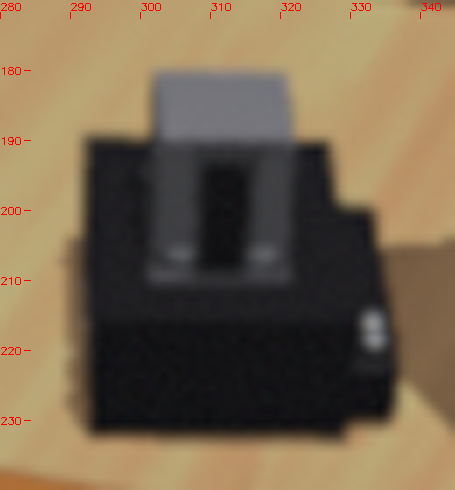

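```bash
cat > geo.py <<'E'
import numpy as np, cv2
from scipy.optimize import least_squares
def proj(cal,P):
    P=np.atleast_2d(P); V=np.array(cal["view"]); c=P@V[:3,:3].T+V[:3,3]
    c=c*[1,-1,-1]
    K=np.array([[cal["fx"],0,cal["cx"]],[0,cal["fy"],cal["cy"]],[0,0,1]])
    return cv2.projectPoints(c.astype(float),np.zeros(3),np.zeros(3),K,np.array(cal["distortion"],float))[0][:,0]
def loc2w(p,L):
    x,y,a=p; L=np.atleast_2d(L).astype(float); c,s=np.cos(a),np.sin(a)
    return np.c_[x+c*L[:,0]-s*L[:,1], y+s*L[:,0]+c*L[:,1], L[:,2]]
def fit(obs,p0):
    # obs list of (cal, L (n,3), uv (n,2))
    f=lambda p: np.concatenate([(proj(c,loc2w(p,L))-uv).ravel() for c,L,uv in obs])
    r=least_squares(f,p0,loss="soft_l1",x_scale=[1,1,.01]); return r.x, f(r.x).reshape(-1,2)
E
cat > fit0.py <<'E'
from geo import *
from plant import bot
T=bot.get_calibration("top");S=bot.get_calibration("side")
np.set_printoptions(precision=2,suppress=True)
o=lambda uv,x0,y0: np.array(uv,float)/7+[x0-.5,y0-.5]
def box(hx,hy,z): return np.array([[hx,hy,z],[hx,-hy,z],[-hx,-hy,z],[-hx,hy,z]],float)
B=box(48,62,54)
lt=(T,B,o([(70,312),(322,237),(384,437),(132,505)],200,145))
ls=(S,B,o([(348,352),(413,100),(705,120),(663,375)],165,235))
ct=(T,B,o([(55,172),(305,68),(376,250),(128,360)],295,185))
pt=(T,box(25,24,108),o([(160,180),(262,140),(300,240),(205,282)],295,185))
cs=(S,B[[0,1,2]],o([(92,320),(88,138),(328,143)],280,170))
ps=(S,box(25,24,108),o([(155,140),(152,72),(286,72),(292,140)],280,170))
for n,ob,p0 in [("lamp top",[lt],(500,150,.3)),("lamp side",[ls],(500,150,.3)),("lamp both",[lt,ls],(500,150,.3)),
  ("chg top",[ct],(480,-150,.3)),("pack top",[pt],(480,-150,.3)),("chg side",[cs],(480,-150,.3)),("pack side",[ps],(480,-150,.3)),("all",[ct,pt,cs,ps],(480,-150,.3))]:
    p,r=fit(ob,p0); print(n,p,np.degrees(p[2]),"\n",r.tolist() if 0 else np.round(r,1).tolist())
E
python3 fit0.py
```

```text
lamp top [537.19 163.26   0.3 ] 17.459078044598662 
 [[0.4, 0.1], [0.4, 0.0], [-0.3, -0.6], [-0.5, 0.5]]
lamp side [536.91 162.23   0.31] 17.876847727476747 
 [[0.1, 0.1], [0.2, -0.1], [-0.2, -0.2], [-0.1, 0.1]]
lamp both [536.91 162.65   0.31] 17.74128904620865 
 [[0.5, 0.3], [0.5, 0.0], [-0.0, -0.7], [-0.2, 0.6], [-0.1, 0.2], [0.2, -0.0], [-0.2, -0.0], [-0.2, 0.3]]
chg top [ 485.14 -143.29    0.4 ] 23.159680664115847 
 [[-0.2, -0.6], [-0.9, -0.1], [0.3, 1.0], [0.7, -0.2]]
pack top [ 483.7  -145.39    0.4 ] 23.114927250023538 
 [[0.1, -0.1], [-0.3, -0.2], [0.4, 0.2], [-0.2, 0.1]]
chg side [ 484.   -147.33    0.39] 22.47301718571991 
 [[-0.1, 0.2], [-0.5, -0.1], [0.5, -0.2]]
pack side [ 484.89 -146.89    0.39] 22.213525592790344 
 [[0.0, -0.1], [-0.1, -0.3], [-0.1, 0.1], [0.2, 0.3]]
all [ 484.21 -145.34    0.4 ] 22.694561734481717 
 [[0.5, -0.4], [-0.1, 0.3], [0.9, 1.5], [1.1, 0.0], [0.2, -0.3], [-0.3, -0.3], [0.3, 0.2], [-0.3, -0.1], [-0.3, 0.6], [-0.9, 0.3], [0.1, 0.1], [0.1, 0.3], [-0.2, 0.1], [-0.1, 0.4], [0.3, 0.6]]
```

```bash
cat > ctl.py <<'E'
from plant import bot
import numpy as np, cv2
from scipy.spatial.transform import Rotation as R
np.set_printoptions(precision=3,suppress=True)
def quat(a):
    y=np.array([-np.sin(a),np.cos(a),0]); z=np.array([0,0,-1.]); x=np.cross(y,z)
    return R.from_matrix(np.c_[x,y,z]).as_quat()
def st(m=""):
    s=bot.read_state(); a=np.arctan2(*(R.from_quat(s["eef_rot"]).as_matrix()[:2,1]*[-1,1]))
    print(m,"t%.2f"%s["t"],"tcp",s["tcp_pos"],"yaw%.4f"%a,"F",s["contact_force"],"M",s["moment"],"w%.2f"%s["width"]); return s
def pic(n,tag): cv2.imwrite(f"pics/{n}{tag}.png",bot.camera(n)[:,:,::-1])
CH=np.array([484.2,-145.6]);CA=np.radians(22.6)
LA=np.array([536.9,162.6]);LY=np.radians(17.75)
E
python3 - <<'E'
from ctl import *
q=quat(CA); j=bot.solve_ik([*CH,200],q); print(j)
print(bot.solve_ik([*LA,65],quat(LY)),bot.solve_ik([*CH,67],q))
bot.move_ptp([*CH,200],q); st()
pic("top",1);pic("side",1)
E
```

```text
[ 0.097  0.099 -0.394  0.    -1.078 -1.273]
[ 0.643  0.332 -0.443  0.    -0.795 -1.904] [ 0.097  0.25  -0.562  0.    -0.758 -1.273]
 t2.09 tcp [ 484.231 -146.194  200.017] yaw0.3936 F [ 0.679 -0.816  0.599] M [ 0.036 -0.072  0.011] w87.44
```

View pics/top1.png

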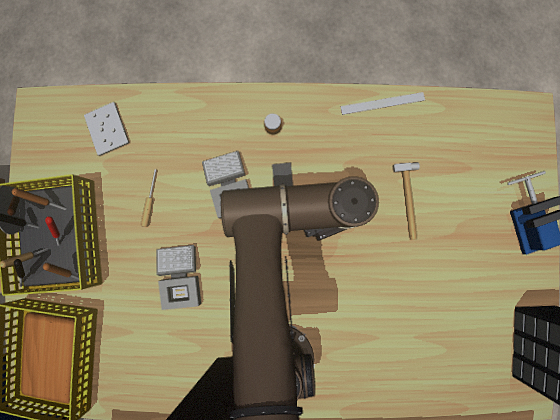

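View pics/side1.png

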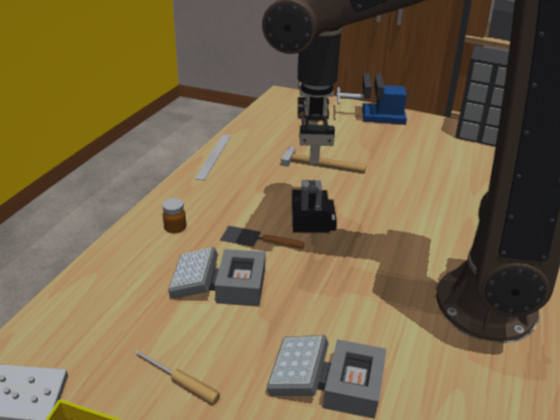

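No other lamp was hidden under the arm: the right half holds only the hammer (405,200) and the vise (540,220). The gripper at (315,150) in the side view is over the pack at (312,195), so I'll descend.

```bash
python3 - <<'E'
from ctl import *
bot.line_to([*CH,67],velocity=100,ori=quat(CA)); st("down")
pic("side",2); pic("top",2)
E
python3 - <<'E'
import cv2
s=cv2.imread("pics/side2.png")[130:250,240:380]
cv2.imwrite("pics/side2c.png",cv2.resize(s,None,fx=5,fy=5,interpolation=cv2.INTER_CUBIC))
E
```

```text
down t3.67 tcp [ 484.636 -145.595   67.555] yaw0.3946 F [ 0.773  0.394 -0.599] M [-0.03  -0.02  -0.026] w87.68
```

View pics/side2c.png

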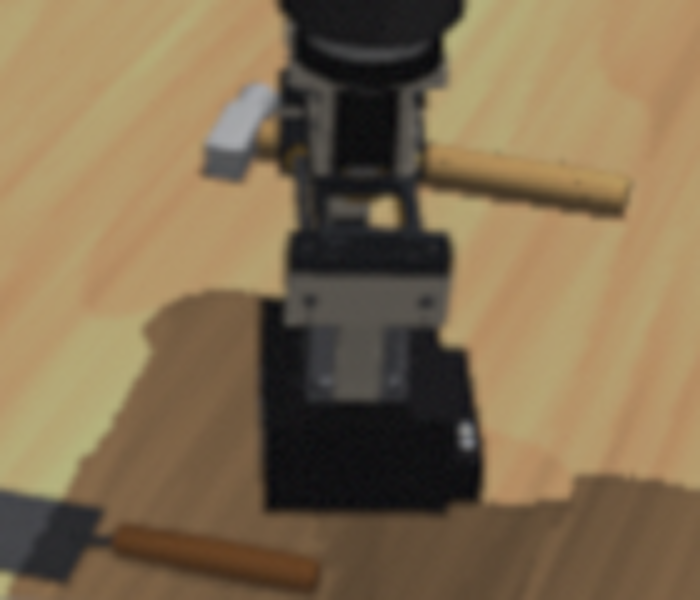

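In the side view the finger, at about 335–385 in the crop, is centred on the tab bezel at 305–410. Next I'll pinch in stages and watch the side force.

```bash
python3 - <<'E'
from ctl import *
for o in (66,60,56,53):
    bot.move_gripper(o,force=12); st(o)
bot.move_gripper(46,force=16); st("pinch")
bot.pause(.3); st()
E
```

```text
66 t4.40 tcp [ 484.178 -145.578   66.977] yaw0.3945 F [-1.181 -0.604 -0.062] M [ 0.062 -0.006 -0.009] w66.08
60 t4.79 tcp [ 484.326 -145.797   67.047] yaw0.3944 F [ 1.7   -4.51  -0.133] M [-1.305 -0.455 -0.004] w59.85
56 t5.14 tcp [ 484.152 -145.328   67.142] yaw0.3945 F [-0.807 -0.232  3.01 ] M [0.128 0.266 0.003] w56.05
53 t5.47 tcp [ 484.305 -145.619   67.151] yaw0.3945 F [-0.493 -1.137  3.81 ] M [-0.154  0.257 -0.069] w53.23
pinch t5.75 tcp [ 484.41  -145.765   67.131] yaw0.3945 F [ 0.246 -3.949  4.959] M [-0.914  0.081 -0.048] w48.55
 t6.05 tcp [ 484.398 -145.727   67.109] yaw0.3945 F [ 0.673 -3.849  3.563] M [-1.299 -0.157  0.018] w48.31
```

```bash
python3 - <<'E'
from ctl import *
for z in (70,74,80,90,106):
    bot.line_to([*CH,z],velocity=40); st(z)
bot.line_to([*CH,175],velocity=120); st("up"); bot.pause(.2); st()
pic("side",3)
E
```

```text
70 t6.30 tcp [ 484.347 -145.543   70.082] yaw0.3944 F [ 0.916 -2.48   2.131] M [-0.968 -0.444  0.016] w48.18
74 t6.55 tcp [ 483.401 -145.279   73.567] yaw0.3940 F [-0.571 -0.506 -2.331] M [ 0.031  0.096 -0.02 ] w48.22
80 t6.85 tcp [ 484.305 -145.49    80.21 ] yaw0.3945 F [-0.216 -0.033 -1.988] M [ 0.035  0.012 -0.072] w48.32
90 t7.25 tcp [ 484.429 -145.571   90.361] yaw0.3944 F [-0.344  0.338 -3.125] M [ 0.051  0.024 -0.056] w48.86
106 t7.80 tcp [ 484.273 -145.569  106.196] yaw0.3943 F [-0.535  0.533 -2.87 ] M [0.006 0.024 0.027] w47.99
up t8.53 tcp [ 483.607 -145.504  174.248] yaw0.3942 F [-0.078 -0.549 -2.555] M [ 0.016  0.071 -0.032] w48.35
 t8.72 tcp [ 483.702 -145.59   174.114] yaw0.3944 F [ 0.258 -0.331 -2.587] M [ 0.011  0.007 -0.001] w48.16
```

View pics/side3.png

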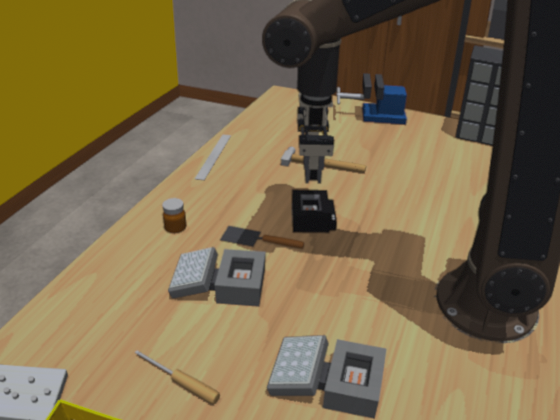

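The pack is out: the charger bay at (310,203) is empty, and about 2.6 N hangs on the gripper. I'll carry it over to the lamp and check alignment just above the mouth.

```bash
python3 - <<'E'
from ctl import *
q=quat(LY)
bot.move_ptp([*LA,175],q); st("over")
bot.line_to([*LA,106],velocity=100,ori=q); bot.pause(.2); st("hover")  # foot z=61
pic("side",4);pic("top",4)
s=cv2.imread("pics/side4.png")[190:310,180:300]
cv2.imwrite("pics/side4c.png",cv2.resize(s,None,fx=5,fy=5,interpolation=cv2.INTER_CUBIC))
E
```

```text
over t9.97 tcp [536.766 161.734 174.906] yaw0.3095 F [ 0.275 -0.777 -2.505] M [-0.036  0.005 -0.018] w48.39
hover t11.01 tcp [537.271 162.843 106.716] yaw0.3099 F [ 0.725 -0.292 -1.943] M [-0.021 -0.03   0.019] w48.84
```

View pics/side4c.png

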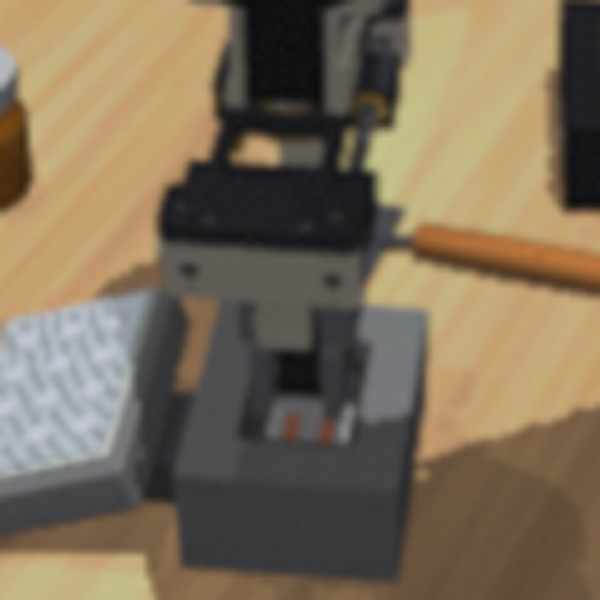

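View pics/top4.png

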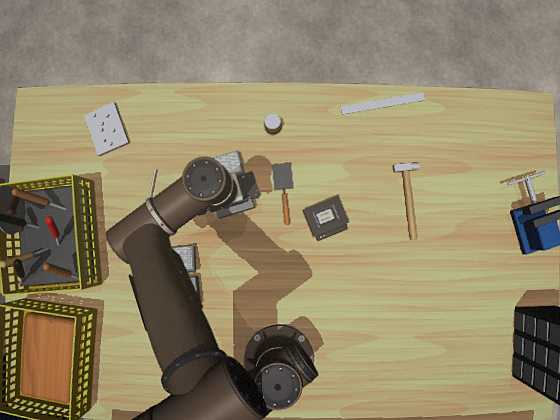

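The plug's lower end sits above the mouth in the side view, centred to within a millimetre or so. I'll go in with small, force-watched steps.

```bash
cat > ins.py <<'E'
from ctl import *
import sys
def descend(zs,xy,lim=10,v=30):
    for z in zs:
        bot.line_to([*xy,z],velocity=v); s=st(z); F=s["contact_force"]
        if F[2]+2.5>lim or np.hypot(*F[:2])>8: print("STOP"); return False
    return True
E
python3 - <<'E'
from ins import *
descend([100,97,95,93,91,89,86,83,80,77,74,72],LA)
E
```

```text
100 t11.46 tcp [536.706 162.47   99.621] yaw0.3099 F [ 0.126 -0.252 -1.865] M [-0.013  0.023  0.025] w48.30
97 t11.71 tcp [536.772 162.536  96.749] yaw0.3098 F [-1.119 -0.288 -2.836] M [-0.01  -0.049 -0.038] w48.06
95 t11.96 tcp [536.822 162.531  94.858] yaw0.3097 F [ 0.344 -0.031 -2.621] M [ 0.029 -0.006 -0.008] w48.65
93 t12.21 tcp [536.803 162.528  92.848] yaw0.3097 F [ 0.665 -0.084 -3.725] M [-0.04   0.034 -0.013] w48.25
91 t12.46 tcp [536.789 162.518  90.826] yaw0.3097 F [-0.027  0.04  -2.477] M [-0.031  0.047 -0.031] w48.53
89 t12.71 tcp [536.802 162.554  88.839] yaw0.3098 F [-0.034 -0.793 -1.748] M [ 0.    -0.02  -0.059] w48.40
86 t12.96 tcp [536.737 162.479  85.762] yaw0.3097 F [-0.359 -0.145 -2.151] M [-0.02  -0.037 -0.031] w48.55
83 t13.21 tcp [536.745 162.475  82.771] yaw0.3098 F [-0.352  1.225 -3.095] M [-0.024 -0.01  -0.022] w48.24
80 t13.46 tcp [536.763 162.501  79.784] yaw0.3098 F [-0.206  0.889 -2.679] M [-0.007  0.04  -0.029] w48.44
77 t13.71 tcp [536.748 162.501  76.757] yaw0.3097 F [-0.264  0.058 -2.646] M [ 0.02  -0.076 -0.005] w48.38
74 t13.96 tcp [536.741 162.478  73.741] yaw0.3097 F [-0.306 -1.062 -2.888] M [0.018 0.046 0.041] w48.44
72 t14.21 tcp [536.816 162.559  71.879] yaw0.3098 F [ 0.664  0.325 -3.115] M [ 0.011 -0.011 -0.01 ] w48.35
```

It went in without touching the walls. Next I'll push against the plate to the stop.

```bash
python3 - <<'E'
from ins import *
descend([70.5,69,68,67,66.3,65.6,65,64.5],LA,lim=16,v=15)
E
```

```text
70.5 t14.46 tcp [536.916 162.619  70.481] yaw0.3098 F [ 0.064 -0.129 -2.082] M [0.034 0.007 0.024] w48.20
69 t14.71 tcp [537.053 162.637  69.341] yaw0.3099 F [-2.083 -0.106  1.643] M [-0.102  0.545 -0.006] w48.38
68 t14.96 tcp [537.023 162.648  68.205] yaw0.3099 F [-1.894  0.325  3.434] M [-0.164  0.518 -0.052] w48.31
67 t15.21 tcp [537.048 162.654  67.118] yaw0.3099 F [-1.495  0.051  4.272] M [-0.181  0.478  0.018] w48.77
66.3 t15.46 tcp [537.038 162.625  66.421] yaw0.3099 F [-1.642 -1.169  4.762] M [-0.178  0.54  -0.003] w48.78
65.6 t15.71 tcp [537.043 162.663  65.766] yaw0.3099 F [-1.365 -0.594  6.137] M [-0.194  0.523 -0.057] w48.60
65 t15.96 tcp [537.072 162.668  65.309] yaw0.3099 F [-1.761 -1.044  6.407] M [-0.271  0.661 -0.089] w48.68
64.5 t16.21 tcp [537.157 162.711  65.216] yaw0.3101 F [-2.988 -2.203  9.141] M [-0.287  1.191 -0.025] w48.85
```

```bash
python3 - <<'E'
from ins import *
descend([64.0],LA,lim=20,v=15)
bot.move_gripper(57,force=16); st("57")
bot.pause(.2); st()
pic("side",5)
s=cv2.imread("pics/side5.png")[190:310,180:300]
cv2.imwrite("pics/side5c.png",cv2.resize(s,None,fx=5,fy=5,interpolation=cv2.INTER_CUBIC))
E
```

```text
64.0 t16.46 tcp [537.264 162.711  65.157] yaw0.3103 F [-4.031 -1.234 14.042] M [-0.343  1.683 -0.009] w49.20
57 t16.89 tcp [537.26  162.771  64.367] yaw0.3101 F [-1.278 -0.233  7.5  ] M [-0.156  0.468 -0.003] w57.02
 t17.09 tcp [537.258 162.777  64.325] yaw0.3100 F [-1.342 -0.539  6.288] M [-0.182  0.512  0.011] w57.47
```

View pics/side5c.png

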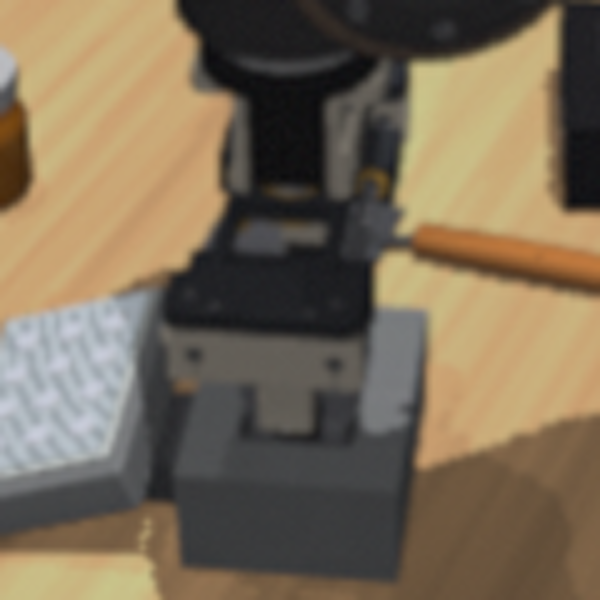

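```bash
python3 - <<'E'
from ins import *
bot.move_gripper(64); st("64"); bot.move_gripper(86); bot.pause(.2); st("open")
bot.line_to([*LA,150],velocity=120); st("up")
pic("side",6)
s=cv2.imread("pics/side6.png")[200:310,190:280]
cv2.imwrite("pics/side6c.png",cv2.resize(s,None,fx=6,fy=5,interpolation=cv2.INTER_CUBIC))
E
```

```text
64 t17.55 tcp [536.701 162.55   63.612] yaw0.3096 F [-0.071  0.308 -1.022] M [-0.058 -0.017 -0.09 ] w63.60
open t18.38 tcp [536.915 162.598  64.021] yaw0.3098 F [-0.215  0.943  0.387] M [ 0.041  0.001 -0.006] w86.00
up t19.24 tcp [536.391 162.367 149.282] yaw0.3096 F [-0.609 -0.547 -0.008] M [-0.008  0.059 -0.012] w86.18
```

View pics/side6c.png

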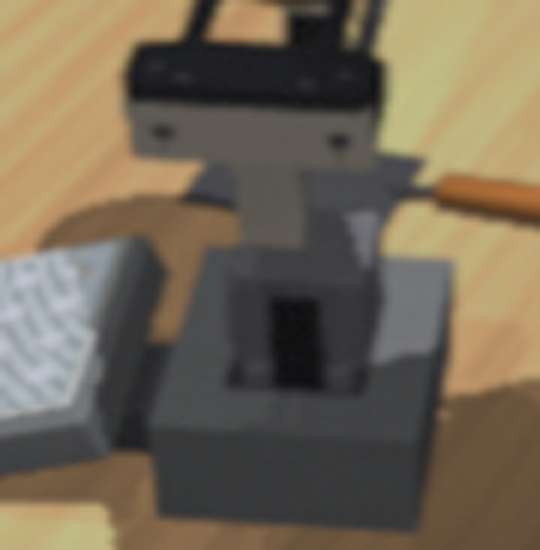

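The pack stands in the lamp bay with the fingers clear. A height check needs a cleaner view, so I'll raise the arm and fit the pack's top height.

```bash
python3 - <<'E'
from ins import *
bot.line_to([*LA,240],velocity=200); st("up")
pic("side",7)
s=cv2.imread("pics/side7.png")
k=8;x0,y0=205,205
c=cv2.resize(s[y0:y0+72,x0:x0+75],None,fx=k,fy=k,interpolation=cv2.INTER_CUBIC)
from geo import proj,loc2w
S=bot.get_calibration("side")
for ztop,col in ((108,(0,255,0)),(111,(0,0,255))):
    P=loc2w((LA[0],LA[1],LY),[[25,24,ztop],[25,-24,ztop],[-25,-24,ztop],[-25,24,ztop]])
    uv=(proj(S,P)-[x0-.5,y0-.5])*k; cv2.polylines(c,[uv.astype(int)],True,col,1)
    uv=(proj(S,loc2w((LA[0],LA[1],LY),[[48,62,54],[48,-62,54],[-48,-62,54],[-48,62,54]]))-[x0-.5,y0-.5])*k; cv2.polylines(c,[uv.astype(int)],True,(255,255,0),1)
cv2.imwrite("pics/side7c.png",c)
E
```

```text
up t19.89 tcp [536.637 162.578 239.614] yaw0.3096 F [ 0.818  0.499 -0.621] M [ 0.003  0.075 -0.01 ] w86.16
```

View pics/side7c.png

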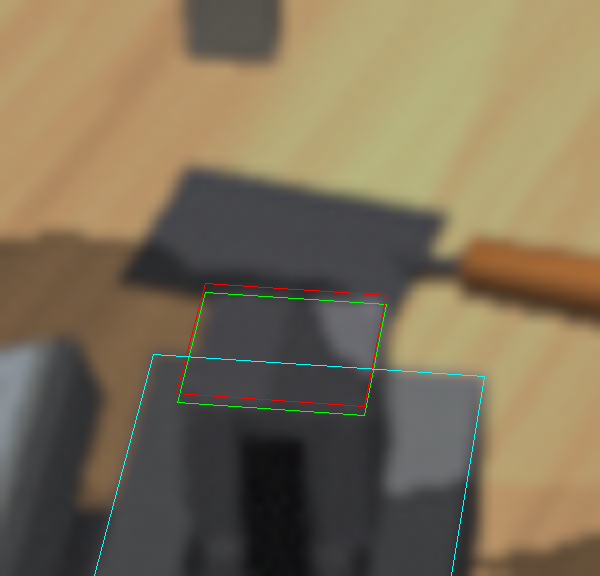

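The pack's upper-right corner at (386,303) matches the 108 mm outline (latched) rather than the 111 mm one. I'll confirm by touch with closed fingers, gently pressing the top to its stop so both tabs must be under the catches.

```bash
python3 - <<'E'
from ins import *
bot.move_gripper(0,force=16)
bot.line_to([*LA,116],velocity=120); bot.pause(.2); b=st("base")["contact_force"][2]
z=113
while z>104:
    bot.line_to([*LA,z],velocity=20); s=st(z)
    if s["contact_force"][2]-b>13: break
    z-=.75
E
```

```text
base t22.73 tcp [537.177 162.797 116.636] yaw0.3098 F [ 0.162 -0.574 -0.451] M [0.032 0.012 0.03 ] w0.12
113 t23.03 tcp [536.775 162.528 112.868] yaw0.3098 F [ 0.29   0.407 -0.777] M [0.057 0.006 0.013] w0.40
112.25 t23.28 tcp [536.86  162.571 112.17 ] yaw0.3098 F [1.192 0.244 0.543] M [-0.05   0.025 -0.005] w0.67
111.5 t23.53 tcp [536.872 162.58  111.438] yaw0.3098 F [-0.168  0.402  0.667] M [ 0.033 -0.068 -0.009] w0.27
110.75 t23.78 tcp [536.881 162.566 110.697] yaw0.3098 F [ 0.107 -0.61   0.429] M [ 0.066 -0.008 -0.008] w0.94
110.0 t24.03 tcp [536.852 162.594 109.943] yaw0.3098 F [-0.9    0.141  0.602] M [-0.005 -0.028 -0.019] w0.28
109.25 t24.28 tcp [536.88  162.58  109.202] yaw0.3097 F [0.92 0.15 0.12] M [0.021 0.007 0.021] w0.11
108.5 t24.53 tcp [536.878 162.575 108.476] yaw0.3098 F [0.365 0.319 0.726] M [-0.    -0.02   0.027] w0.46
107.75 t24.78 tcp [537.138 162.642 108.188] yaw0.3100 F [-1.199 -0.391  4.88 ] M [-0.143  0.34   0.015] w0.23
107.0 t25.03 tcp [537.109 162.665 107.321] yaw0.3099 F [-0.391 -0.747  5.595] M [-0.175  0.31  -0.   ] w0.69
106.25 t25.28 tcp [537.168 162.684 106.61 ] yaw0.3100 F [ 0.175 -0.4    6.853] M [-0.15   0.464 -0.037] w0.38
105.5 t25.53 tcp [537.335 162.723 106.307] yaw0.3101 F [-1.495 -0.281  7.841] M [-0.275  0.645  0.014] w0.48
104.75 t25.78 tcp [537.713 162.83  106.23 ] yaw0.3104 F [-2.769 -1.543 13.799] M [-0.347  1.024 -0.013] w0.42
```

Contact came at 108.2 mm and the stop at 106.2 mm, which is exactly the latched 2 mm of float. Now I'll back off, clear the scene, take a last look and hand in.

```bash
python3 - <<'E'
from ins import *
bot.line_to([*LA,112],velocity=40); st("off")
bot.line_to([*LA,240],velocity=200)
j=bot.read_state()["joint_pos"].copy(); j[0]-=1.0
bot.move_joints(j); bot.pause(.3); st("clear")
pic("side",8);pic("top",8)
E
```

```text
off t26.12 tcp [536.767 162.631 111.805] yaw0.3096 F [ 0.028 -0.461 -0.185] M [ 0.016 -0.037  0.021] w0.52
clear t29.15 tcp [ 426.68  -363.049  238.6  ] yaw-0.6896 F [ 0.174  0.351 -0.534] M [-0.066  0.012 -0.007] w0.16
```

View pics/side8.png

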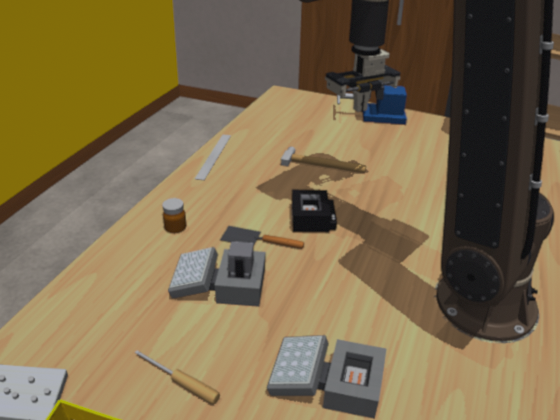

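View pics/top8.png

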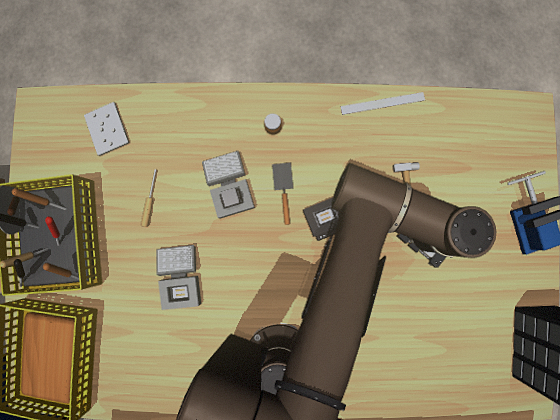

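The pack is upright in the right-hand lamp, at (240,262) in the side view and (232,198) in the top view. The charger is empty, the tools and jar haven't moved, and the arm is clear.

```bash
python3 -c "
from plant import bot
print(bot.close_job())"
```

```text
the job is handed in; nothing more can be done
None
```

The battery pack is latched in the work lamp farthest to the robot's right, and I handed the job in with the robot's clock at about 29 s of the 64 s allowed.

- **What I did:** I pinched both tabs with a 16 N grip and lifted the pack straight up; about 2.6 N of weight hung on the gripper. The plug went into the lamp bay without touching its walls. I pressed it to the stop with about 14–17 N, let the tabs out while still holding it down, and opened the gripper.
- **Last checks:** A gentle press with closed fingers met the pack's top at 108.2 mm, where a latched pack should be (108 mm). It went 2 mm further, to the stop at 106.2 mm. The side view matched the 108 mm height. After that press I took final pictures, which showed the pack upright in the lamp, the charger empty, and the tools and jar where they were.
- **Disagreements:** The two cameras placed the charger and pack up to 4 mm apart in y, and I used a value between them. The fingers slid down about 0.8 mm as the tabs were let out. The grasp and the fit held in spite of both, and no check failed.

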